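# Fit the kneading blade to the lab dough kneader and hold it home

## Robot

A 6-joint arm with a two-finger parallel gripper is mounted at the origin on the work surface. World frame = base frame: x ahead of the robot, y to its left, z up, the work surface at z = 0. Lengths are in m, angles in degrees, forces in N, time in s.
With the tool pointing down it reaches from about 0.35 to 0.875 m from the base axis. Payload 4.2 kg.
Tool frame: the origin (TCP) lies at the very end of the fingers, on their centre line; the grasp point (between the pads) lies 19 mm behind it; z points along the fingers, y is the line along which they close (so a half turn about z gives the same grasp; the last joint's range is limited). The gripper opens to 87 mm and grips with 3 to 60 N. Pads are 19 mm wide; open, the fingers measure 117 mm over their backs; the gripper's body (75 mm by 190 mm) begins 51 mm behind the grasp point.
Start: joints at [83.113, 22.042, 0.453, 0, -68.411, -14.817], TCP at [0.231, 0.581, 0.223] pointing down, gripper open.
Joint ranges: [-179.83, 179.83], [-69.29, 118.12], [-61.27, 80.66], [-181.25, 117.63], [-171.15, -9.14], [-177.46, 177.46]. Speed limits (degrees/s): [159.86, 159.86, 180, 180, 180, 180].

## Interface

Orientations are given as a 3x3 rotation matrix whose columns are the frame's x, y, z axes.
In Python, from station import sense, cams, r gives the robot as it stands. The module is installed in compiled form; this text tells all that it offers.
- The arm moves only by the tool step_arm, never from a script. Its argument "targets" is text: rows parted by semicolons, each of 4 numbers parted by spaces: the shift along the tool's x, y, z in cm, then the turn about the tool's z in degrees. In form: x y z turn; .... A call has 1 to 12 rows; each row shifts and turns the commanded pose from where the row before left it, along the tool's axes as they then stand; what a row does not reach is not made up. A row lasts 1/12 s, in which the tool goes at most 41.7 mm and 7.16 degrees, less where a joint would pass 70% of its speed; a pose out of reach is approached as far as the arm can. A call with a gripper value outside its range is refused whole. "claw" is the finger opening in cm, from 0 to 8.7, set as the call begins (left out, the last holds). The fingers move at their own pace and stop on an object; the grip force is fixed at half the most. Time passes only in rows, so rows that do not move let the fingers close. It gives the time, the measured TCP pose, the force, the opening and the grip force at its end, in the units of the state.
- sense(): the state, without advancing time (a new reading comes with each control period).
- cams.capture(name): name is "scene" or "top" or "wrist"; returns a dict with "frame" (384x512x3 uint8, blue, green, red), "vertical_fov" (degrees; the focal length in pixels is half the picture's height over the tangent of half this angle, whatever the lens; pixels are square), "cx", "cy" (the principal point, pixels), "eye" and "rotation" of the camera in the world; the wrist camera has in their place "tool_from_camera" (4x4, takes a point from camera to tool coordinates, whose origin is the TCP and whose axes are the flange's). Camera axes: x right, y down, z forward; pixel columns grow to the right and rows downward; lengths in m; the calibration is good to about 2 mm. A picture is of the moment at which its call begins: read the wrist's pose just before it. There is no depth.
- r.finish_job(): hands the job in; it is judged then, once.
The state is a dict: "time_s": time; "joints": joint angles; "joint_velocities": joint speeds; "effort": joint torques, N m; "tcp_pos": TCP position; "ee_rot": TCP orientation; "wrist_force": force on the tool from outside, world axes, zero at the start; "moment": the same for the moment, N m; "gripper_width": opening from 0.0 (shut) to 1.0 (fully open); "gripper_force": force on a finger pad.
Only numpy, scipy, OpenCV 4.12 (cv2) and the standard library are available. Lean on these libraries where they do the work, as an engineer would, in place of code of your own. Each camera call takes 0.05 s, during which the arm holds its last target. There are 200 camera calls.

## Task

Take the flat two-armed kneading blade out of the attachment rack and fit it to the bench kneader: put its keyed shaft down into the drive hub in the middle of the bowl, turn it under light pressure until the keys slip into the keyways, without forcing it, and push it fully home so that the collar sits on the hub. A spring in the hub lifts the blade again if you let go, so finish while still gripping the blade and pressing it home (a colleague then turns the lock knob). Leave the other two attachments in the rack and everything else on the bench where it is.

Things in the scene. Friction and masses are not known exactly. Their poses are not given: they have to be found in the camera images.
- blade: The blade to fit: plain steel, 0.3 kg, upright in one of the rack's tubes, the only attachment with two straight arms. Origin: underside of the collar, on the shaft axis; z up, x along the arms (within 35 deg of the rack's x). Half-turn symmetric. Collar 40 mm wide, 10 high; arms 2-10 mm above the origin, to 44 mm out; end fins reach 27 mm below it, largest radius 46 mm.
- blade_grip (a point): Middle of the blade's grip, 75 mm above the blade's origin, same axes: a flat upright block 30 mm along x, 14 mm along y (grip it across y), 40 mm high. Below it an 18 mm round shank down to the collar.
- blade_tip (a point): Lower end of the blade's shaft, 30 mm below the blade's origin, same axes. The shaft is 16 mm thick, its lowest 8 mm tapering to 9 mm. Two keys stick out of it along +x and -x, 26 mm over both, 6 mm wide, from 10 to 26 mm above this point.
- hook: Bystander in the rack: steel dough hook, same shaft, collar and grip as the blade, but one curled round arm on one side. Origin and z as for the blade.
- pin_disc: Bystander in the rack: steel disc 80 mm in diameter with four short pins under it, same shaft, collar and grip as the blade. Origin and z as for the blade.
- rack: Attachment rack, fixed: white base plate 290 x 74 x 8 mm with three upright grey tubes, 40 mm outside, 29 mm inside, tops 60 mm above the bench, at -100, 0 and +100 mm along its x. Each holds one attachment shaft down, collar resting on the tube (attachment origin 60 mm above the bench). Origin on the bench under the middle tube.
- kneader: Bench kneader, fixed: white housing 200 mm (x) by 310 mm (y), 78 mm high, with a blue drive tower at its -y end (170 x 100 mm, top 208 mm above the bench, nearest face 108 mm from the bowl axis), an open steel bowl on top and a black lock knob in front. Origin on the bench under the bowl's axis.
- bowl_rim (a point): Centre of the bowl's mouth, 147 mm above the bench, axes as the kneader's. Bowl inside diameter 110 mm, inner floor 82 mm above the bench. The drive hub stands in the middle: a steel cylinder 44 mm in diameter, top 120 mm above the bench.
- hub_mouth (a point): Centre of the hub's top face; axes as the kneader's, not turning with the hub. Bore 17.6 mm for the 16 mm shaft, crossed by four keyways 90 deg apart, 7.8 mm wide. The cross's angle is not reported: within 30 deg of the kneader's x and y; the hub resists turning. Keys out of line rest on top, blade origin 20 mm above this point; within 4 deg they slip in. Fully home: origin at this point.
- ejector (a joint): Travel (m) of the spring-loaded ejector pin in the hub's bore: 0 when up (its top 22 mm below the hub's top), 0.008 with the blade fully home. It pushes up with 6 N at 0 and 11 N at 0.008, more than the blade's weight: a blade let go rises about 8 mm.
- beaker: Bystander: glass beaker, 60 mm in diameter, 85 mm high, standing between rack and kneader. Origin under its centre.
- jar: Bystander: capped sample jar, 58 mm in diameter, 95 mm high, between rack and kneader. Origin under its centre.
- dish: Bystander: shallow white dish, 90 mm in diameter, 18 mm high. Origin under its centre.
- sieve_pan: Bystander: round steel sieve pan, 100 mm in diameter, 40 mm high. Origin under its centre.
- weight: Bystander: brass weight with a knob, 32 mm in diameter, 50 mm high. Origin under its centre.

How it is judged:
By the outcome, as a careful person would: the job done as asked, in the order asked, and still so for the second after the job is handed in, while the arm keeps its last pose, push and grip.
It also fails if it takes over 64 s, if anything falls off the work surface, if the arm or the gripper's body presses on something with over 40 N, if the wrist force passes 120 N, or if a joint passes its speed limit or range.

## Working session

There is one attempt and no reset: what is moved stays moved. The work goes in short steps, Python scripts to look and compute and a tool call to move; the robot and the scene stay as the last step left them, time stands still between calls to the robot, and variables do not carry over. Pictures are saved under pics/ and viewed, at most 10 in all, crops included, and the job is handed in when it is done.

Besides the shell and the picture viewer there is one more tool, called after "Call:" as a command line: name --argument value ..., lists and objects as JSON in quotes. step_arm: Moves the arm, as the interface text tells. Its arguments: {"type":"object","properties":{"targets":{"type":"string"},"claw":{"type":"number"}},"required":["targets"]}

```bash
mkdir -p pics; cat > h.py <<'E'
import numpy as np, cv2
from station import sense, cams, r
def cap(n,f=None):
    s=sense(); c=cams.capture(n)
    if f: cv2.imwrite('pics/'+f,c['frame'])
    F=192/np.tan(np.radians(c['vertical_fov'])/2)
    if n=='wrist':
        T=np.array(c['tool_from_camera']);R=np.array(s['ee_rot'])
        eye=np.array(s['tcp_pos'])+R@T[:3,3]; Rc=R@T[:3,:3]
    else: eye=np.array(c['eye']);Rc=np.array(c['rotation'])
    return dict(F=F,cx=c['cx'],cy=c['cy'],eye=eye,R=Rc,img=c['frame'])
def px2z(c,u,v,z):
    d=c['R']@np.array([(u-c['cx'])/c['F'],(v-c['cy'])/c['F'],1]); return c['eye']+d*(z-c['eye'][2])/d[2]
def proj(c,p):
    q=c['R'].T@(np.array(p)-c['eye']); return c['F']*q[0]/q[2]+c['cx'],c['F']*q[1]/q[2]+c['cy']
E
python3 - <<'E'
from h import *
import pickle
a=cap('scene');b=cap('top');w=cap('wrist')
pickle.dump((a,b,w),open('c.pkl','wb'))
for n,c in zip('atw',(a,b,w)): print(n,c['F'],c['cx'],c['cy'],c['eye'],c['R'].round(3).tolist())
print(sense())
cv2.imwrite('pics/top1.png',cv2.resize(b['img'],(800,600),interpolation=cv2.INTER_CUBIC))
cv2.imwrite('pics/scene1.png',cv2.resize(a['img'],(800,600),interpolation=cv2.INTER_CUBIC))
E
```

```text
a 406.47102605921515 259.9436105913177 187.5315744230654 [1.16932841 0.43030461 0.69283232] [[-0.499, 0.542, -0.676], [0.866, 0.326, -0.379], [0.015, -0.775, -0.632]]
t 358.33430209515745 259.11631836971486 188.79698050597293 [0.49059619 0.08603773 0.92322808] [[0.029, -0.995, 0.097], [-0.999, -0.028, 0.016], [-0.014, -0.097, -0.995]]
w 316.0828538501855 255.37523427010592 190.37489094958863 [0.29311656 0.55575391 0.38436886] [[-0.37, -0.9, -0.228], [-0.929, 0.36, 0.088], [0.003, 0.245, -0.97]]
{'time_s': 0.15, 'joints': array([ 8.31135642e+01,  2.20805417e+01,  3.99345619e-01, -1.82438179e-02,
       -6.84096018e+01, -1.48176072e+01]), 'joint_velocities': array([-0.00942237, -0.19613372,  0.23913531,  0.06110917,  0.068107  ,
        0.00532603]), 'effort': array([ 3.03660963e-04, -3.91052878e+01,  1.87587798e+01,  4.22230259e+00,
        1.24067054e-02, -1.41723085e-04]), 'tcp_pos': array([0.23095453, 0.58030072, 0.22172873]), 'ee_rot': array([[ 9.29063084e-01, -3.69921007e-01, -4.83947212e-04],
       [-3.69921304e-01, -9.29061819e-01, -1.53777304e-03],
       [ 1.19237674e-04,  1.60771055e-03, -9.99998701e-01]]), 'wrist_force': array([ 0.43356481, -0.46384218, -0.24979982]), 'moment': array([ 0.03212803, -0.00741359,  0.00083189]), 'gripper_force': 0.0, 'gripper_width': 1.0048189711990514}
```

View pics/top1.png

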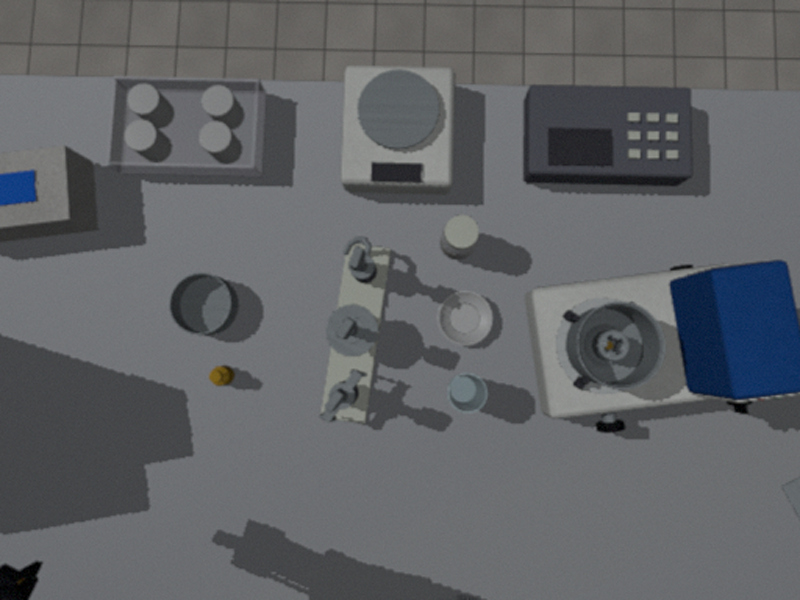

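View pics/scene1.png

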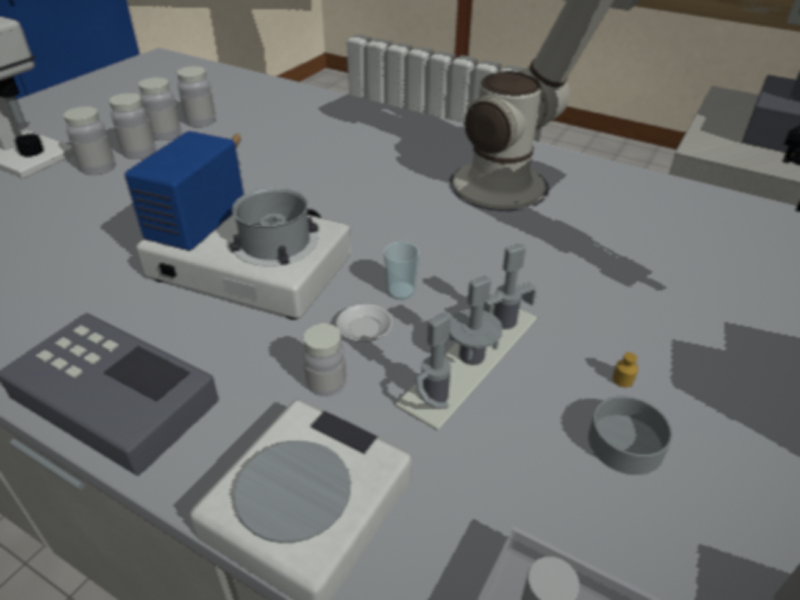

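The blade is in the tube nearest the robot (top view, about 345,392 at 800 px scale). The kneader bowl is at about (613,345). I'll enlarge both.

```bash
python3 - <<'E'
from h import *
import pickle
a,b,w=pickle.load(open('c.pkl','rb'))
i=b['img']
# blade crop x190..260,y215..275 ; hub crop x355..435,y185..255 
A=cv2.resize(i[222:282,190:265],(400,320),interpolation=cv2.INTER_CUBIC)
B=cv2.resize(i[185:257,352:442],(400,320),interpolation=cv2.INTER_CUBIC)
j=a['img']
C=cv2.resize(j[150:225,300:350],(187*1,280),interpolation=cv2.INTER_CUBIC)
C=cv2.resize(j[150:220,290:350],(240,280),interpolation=cv2.INTER_CUBIC)
D=cv2.resize(j[115:175,140:220],(373,280),interpolation=cv2.INTER_CUBIC)
o=np.zeros((600,800,3),np.uint8);o[:320,:400]=A;o[:320,400:]=B;o[320:,:240]=C;o[320:,400:773]=D
cv2.imwrite('pics/crop1.png',cv2.convertScaleAbs(o,alpha=1.5))
E
```

```text
(no output)
```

View pics/crop1.png

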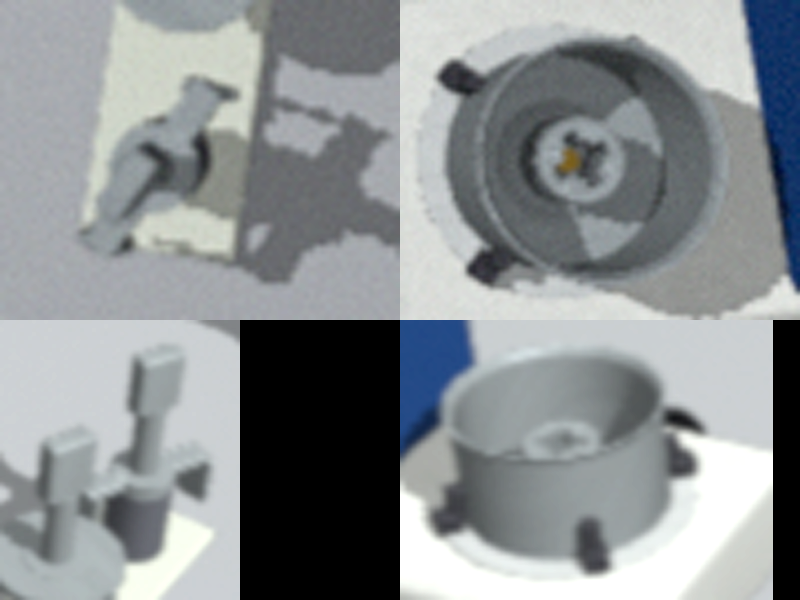

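```bash
python3 - <<'E'
from h import *
import pickle
a,b,w=pickle.load(open('c.pkl','rb'))
A=lambda x,y:(190+x/5.333,222+y/5.333)
B=lambda x,y:(352+(x-400)/4.444,185+y/4.444)
t1=px2z(b,*A(212,88),.07);t2=px2z(b,*A(105,234),.07)
print('blade',(t1+t2)/2,np.degrees(np.arctan2(*(t1-t2)[[1,0]])),np.linalg.norm(t1-t2))
print('hub',px2z(b,*B(579,160),.12),'rim',px2z(b,*B(602,158),.147))
C=lambda x,y:(290+x/4,150+(y-320)/4)
D=lambda x,y:(140+(x-400)/4.667,115+(y-320)/4.667)
print('hub scene',px2z(a,*D(562,441),.12)); print('blade grip top scene',px2z(a,*C(160,360),.155),'collar',px2z(a,*C(143,484),.07))
# rack corners 800px
for u,v in((341,247),(394,250),(370,423),(321,416)):print('rack',px2z(b,u*.64,v*.64,.008))
for u,v in((528,287),(546,418)):print('kneader',px2z(b,u*.64,v*.64,.078))
for n,u,v,z in(('beaker',470,387,.085),('jar',461,232,.095),('disc',352,330,.07),('tower',682,395,.208),('towerfar',672,278,.208)):print(n,px2z(b,u*.64,v*.64,z))
E
```

```text
blade [0.42126486 0.18850531 0.07      ] -34.53252667542187 0.0789902965851713
hub [ 0.50518827 -0.19848621  0.12      ] rim [ 0.50598122 -0.19997932  0.147     ]
hub scene [ 0.50564215 -0.1959352   0.12      ]
blade grip top scene [0.42533261 0.19614571 0.155     ] collar [0.43348234 0.19981049 0.07      ]
rack [0.6567768  0.20946914 0.008     ]
rack [0.65408206 0.12137845 0.008     ]
rack [0.37145816 0.15123825 0.008     ]
rack [0.38010032 0.23064499 0.008     ]
kneader [ 0.59026415 -0.08602705  0.078     ]
kneader [ 0.39588517 -0.11409365  0.078     ]
beaker [ 4.38317771e-01 -3.01770855e-04  8.50000000e-02]
jar [0.66856885 0.0183057  0.095     ]
disc [0.51788803 0.17916519 0.07      ]
tower [ 0.44403568 -0.25297228  0.208     ]
towerfar [ 0.59158137 -0.24304264  0.208     ]
```

Call:
step_arm --targets "1.5 1.4 0 0;2.8 2.6 0 0;2.8 2.6 0 0;2.8 2.6 0 0;2.8 2.6 0 0;2.8 2.6 0 0;2.8 2.6 0 0;2.8 2.6 0 0;2.8 2.6 0 0;1.8 1.8 0 0;0 0 0 5;0 0 0 5" --claw 8.7

```text
time_s: 1.15
tcp_pos: [0.3815, 0.2609, 0.2225]
ee_rot: [[0.847, -0.532, -0.0], [-0.532, -0.847, 0.0], [-0.0, 0.0, -1.0]]
wrist_force: [-0.0, 0.5, -0.7]
gripper_width: 1.0
gripper_force: 0.0
```

```bash
python3 - <<'E'
from h import *
import pickle
w=cap('wrist');pickle.dump(w,open('w1.pkl','wb'))
cv2.imwrite('pics/w1.png',cv2.convertScaleAbs(cv2.resize(w['img'],(800,600),interpolation=cv2.INTER_CUBIC),alpha=1.4))
s=sense();print(s['tcp_pos'],s['time_s'],s['ee_rot'].round(3).tolist(),w['eye'])
E
```

```text
[0.38130621 0.26151244 0.22249665] 1.2 [[0.846, -0.533, -0.0], [-0.533, -0.846, -0.0], [-0.0, 0.0, -1.0]] [0.43814668 0.22541434 0.38528503]
```

View pics/w1.png

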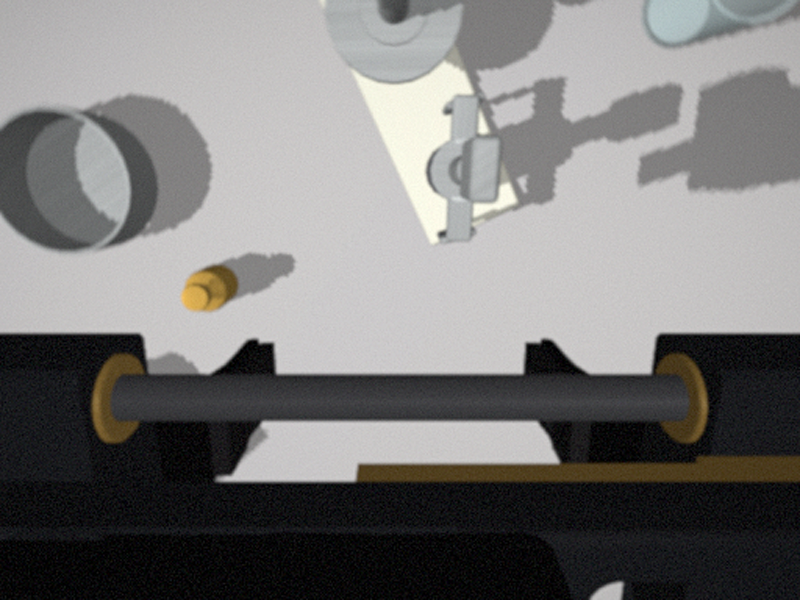

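```bash
cat >> h.py <<'E'
def ang(d): return np.degrees(np.arctan2(d[1],d[0]))
E
python3 - <<'E'
from h import *
import pickle
w=pickle.load(open('w1.pkl','rb'));k=.64
P=lambda u,v,z:px2z(w,u*k,v*k,z)
t1=P(465,96,.07);t2=P(459,241,.07);print((t1+t2)/2,ang(t1-t2),np.linalg.norm(t1-t2))
print('grip',P(486,169,.155),ang(P(486,137,.155)-P(485,201,.155)), np.linalg.norm(P(486,137,.155)-P(485,201,.155)))
s=sense();R=s['ee_rot'];print(R.T@(P(486,169,.155)-s['tcp_pos']),ang(R[:,0]))
E
```

```text
[0.41824508 0.19168    0.07      ] -32.80532072126179 0.08678278114358672
grip [0.41858412 0.19111555 0.155     ] -30.613188418918245 0.02797280270184774
[0.06908916 0.03965798 0.06749145] -32.22720308405518
```

Call:
step_arm --targets "1.6 1 0 0;2.3 1.3 0 0;2 1.2 0 0;1 0.47 0 0;0 0 1.5 0;0 0 2.8 0;0 0 2.8 0;0 0 2.2 0;0 0 1.35 0;0 0 0 0;0 0 0 0"

```text
time_s: 2.12
tcp_pos: [0.4189, 0.1927, 0.1157]
ee_rot: [[0.852, -0.524, -0.001], [-0.524, -0.852, -0.001], [-0.0, 0.002, -1.0]]
wrist_force: [0.5, -0.1, 1.4]
gripper_width: 0.998
gripper_force: 0.0
```

Call:
step_arm --targets "0 0 0 0;0 0 0 0;0 0 0 0;0 0 0 0;0 0 0 0;0 0 0 0;0 0 0 0" --claw 0

```text
time_s: 2.7
tcp_pos: [0.419, 0.1926, 0.1162]
ee_rot: [[0.851, -0.526, 0.0], [-0.526, -0.851, 0.0], [0.0, -0.0, -1.0]]
wrist_force: [0.4, 0.4, -0.1]
gripper_width: 0.554
gripper_force: 0.0
```

Call:
step_arm --targets "0 0 0 0;0 0 0 0;0 0 0 0;0 0 0 0;0 0 0 0;0 0 0 0;0 0 0 0;0 0 0 0"

```text
time_s: 3.37
tcp_pos: [0.4188, 0.1924, 0.116]
ee_rot: [[0.851, -0.526, -0.0], [-0.526, -0.851, -0.0], [-0.0, 0.001, -1.0]]
wrist_force: [-0.2, -1.4, 0.0]
gripper_width: 0.169
gripper_force: 30.0
```

Call:
step_arm --targets "0 0 -0.6 0;0 0 -1 0;0 0 -1.3 0;0 0 -2 0;0 0 -2.8 0;0 0 -3 0;0 0 -3 0;0 0 -2.3 0;0 0 -1 0;0 0 0 0;0 0 0 0"

```text
time_s: 4.28
tcp_pos: [0.4182, 0.1924, 0.2849]
ee_rot: [[0.851, -0.526, -0.002], [-0.526, -0.851, -0.0], [-0.002, 0.001, -1.0]]
wrist_force: [0.5, -0.3, -3.2]
gripper_width: 0.169
gripper_force: 30.0
```

Call:
step_arm --targets "1 1.5 0 0;1.8 2.65 0 0;2.3 3.4 0 0;2.3 3.4 0 0;2.3 3.4 0 0;2.3 3.4 0 0;2.3 3.4 0 0;2.3 3.4 0 0;1.8 2.65 0 0;1 1.4 0 0;0 0 0 0;0 0 0 0"

```text
time_s: 5.28
tcp_pos: [0.4324, -0.1532, 0.2833]
ee_rot: [[0.849, -0.528, -0.006], [-0.528, -0.849, 0.001], [-0.005, 0.002, -1.0]]
wrist_force: [0.5, -0.3, -2.9]
gripper_width: 0.168
gripper_force: 30.0
```

```bash
python3 - <<'E'
from h import *
import pickle
w=cap('wrist');pickle.dump(w,open('w2.pkl','wb'))
u,v=proj(w,(.505,-.198,.12));print(u,v)
A=cv2.resize(w['img'],(400,300))
u0,v0=int(max(0,min(u-40,432))),int(max(0,min(v-60,264)))
B=cv2.resize(w['img'][v0:v0+120,u0:u0+80],(400,600),interpolation=cv2.INTER_CUBIC)
o=np.zeros((600,800,3),np.uint8);o[:300,:400]=A;o[:,400:]=B;print(u0,v0)
b=cap('scene');o[300:,:400]=cv2.resize(b['img'],(400,300))
cv2.imwrite('pics/w2.png',cv2.convertScaleAbs(o,alpha=1.4))
s=sense();print(s['tcp_pos'],s['time_s'])
E
```

```text
254.51396432119677 90.4583363819034
214 30
[ 0.4329684  -0.15210075  0.28441574] 5.3833
```

View pics/w2.png

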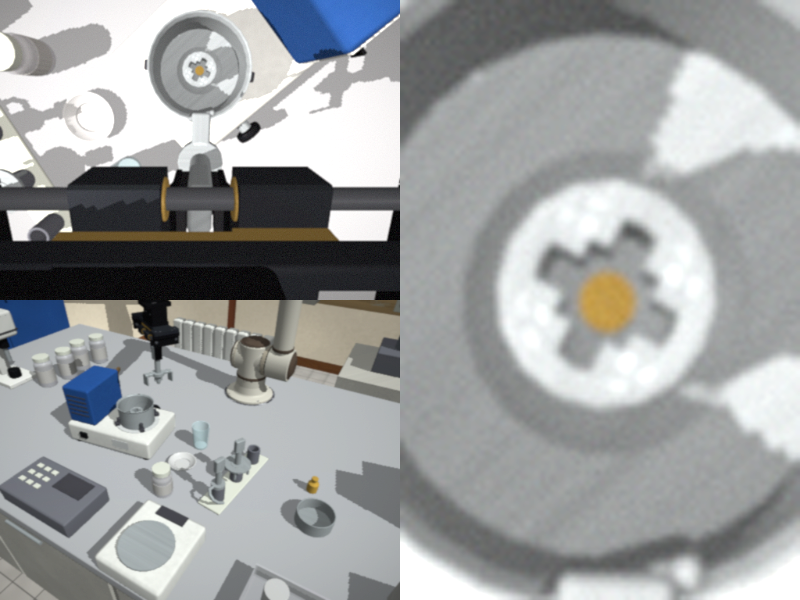

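The blade is held square in the gripper. The hub centre is at about (606,294) in the crop, and the keyway cross is clearly visible. I'll enlarge it once more to get the angle.

```bash
python3 - <<'E'
from h import *
import pickle
w=pickle.load(open('w2.pkl','rb'))
# rectify onto hub-top plane: 60x60mm region about guess, 10 px/mm
c=np.array([.505,-.198]);n=600;s=.00008
P=lambda i,j:(c[0]+(300-j)*s,c[1]+(300-i)*s,.12)  # up=+x,right=-y
src=np.float32([[0,0],[n,0],[n,n],[0,n]]);dst=np.float32([proj(w,P(i,j)) for i,j in src])
o=cv2.warpPerspective(w['img'],cv2.getPerspectiveTransform(src,dst),(n,n),flags=cv2.INTER_CUBIC|cv2.WARP_INVERSE_MAP)
for k in range(0,n,100): cv2.line(o,(k,0),(k,6),(0,0,255),1);cv2.line(o,(0,k),(6,k),(0,0,255),1)
cv2.imwrite('pics/rect.png',o)
E
```

```text
(no output)
```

View pics/rect.png

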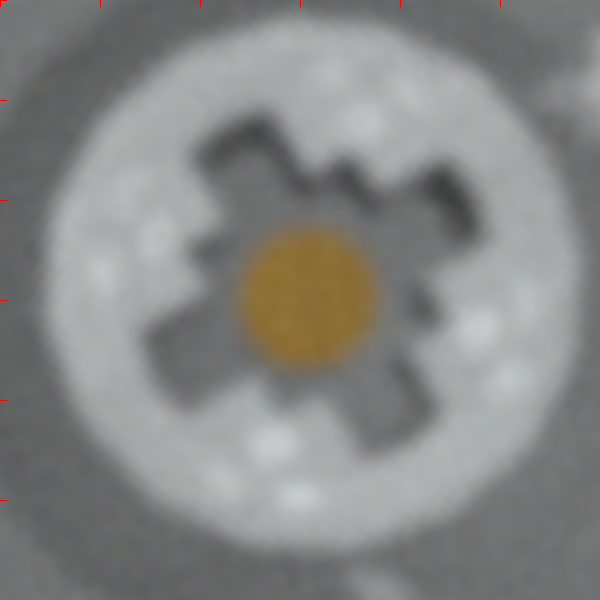

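Call:
step_arm --targets "0 0 0 4;0 0 0 5;0 0 0 5;0 0 0 3;1 -0.3 0 0;2 -0.6 0 0;2.3 -0.73 0 0;2 -0.6 0 0;1 -0.3 0 0;0 0 0 0;0 0 0 0;0 0 0 0"

```text
time_s: 6.38
tcp_pos: [0.5069, -0.1977, 0.2857]
ee_rot: [[0.661, -0.751, -0.001], [-0.751, -0.661, 0.0], [-0.001, 0.001, -1.0]]
wrist_force: [-0.8, 0.1, -2.8]
gripper_width: 0.173
gripper_force: 30.0
```

```bash
cat > e.py <<'E'
from h import *
s=sense();R=s['ee_rot'];d=R.T@(np.array([.5062,-.1990,.176])-s['tcp_pos'])
print('tool delta mm to home',d*1e3,'yaw',ang(R[:,0]),s['tcp_pos'],s['time_s'],s['joints'].round(1),s['wrist_force'].round(1),s['moment'].round(2))
E
python3 e.py
```

```text
tool delta mm to home [  0.60014598   1.29196673 109.66568764] yaw -48.6411930931504 [ 0.50691323 -0.19774447  0.28566543] 6.3833 [ -4.2  11.9  -4.8  -0.  -73.4  45.6] [-0.8  0.1 -2.8] [ 0.07  0.01 -0.01]
```

Call:
step_arm --targets "0.06 0.1 0.5 0;0 0 1.3 0;0 0 1.8 0;0 0 1.8 0;0 0 1.4 0;0 0 0.7 0;0 0 0.3 0;0 0 0 0;0 0 0 0;0 0 0 0"

```text
time_s: 7.22
tcp_pos: [0.5078, -0.1995, 0.2092]
ee_rot: [[0.66, -0.751, 0.002], [-0.751, -0.66, -0.001], [0.002, -0.001, -1.0]]
wrist_force: [-0.1, 0.3, -2.2]
gripper_width: 0.166
gripper_force: 30.0
```

```bash
python3 - <<'E'
from h import *
w=cap('wrist');b=cap('top');a=cap('scene')
o=np.zeros((600,800,3),np.uint8);o[:300,:400]=cv2.resize(w['img'],(400,300))
u,v=proj(b,(.506,-.199,.14));u,v=int(u),int(v);o[:300,400:]=cv2.resize(b['img'][v-45:v+45,u-60:u+60],(400,300),interpolation=cv2.INTER_CUBIC)
u,v=proj(a,(.506,-.199,.16));u,v=int(u),int(v);o[300:,:400]=cv2.resize(a['img'][v-45:v+45,u-60:u+60],(400,300),interpolation=cv2.INTER_CUBIC)
o[300:,400:]=cv2.resize(w['img'][0:192,128:384],(400,300),interpolation=cv2.INTER_CUBIC)
cv2.imwrite('pics/p3.png',cv2.convertScaleAbs(o,alpha=1.4))
E
python3 e.py
```

```text
tool delta mm to home [-1.24945911  0.71863739 32.79633214] yaw -48.697596286419916 [ 0.50751578 -0.19945742  0.20879842] 7.3667 [ -4.4  14.9 -12.1   0.  -62.9  45.7] [ 0.2  0.2 -3.9] [-0.02  0.04 -0.02]
```

View pics/p3.png

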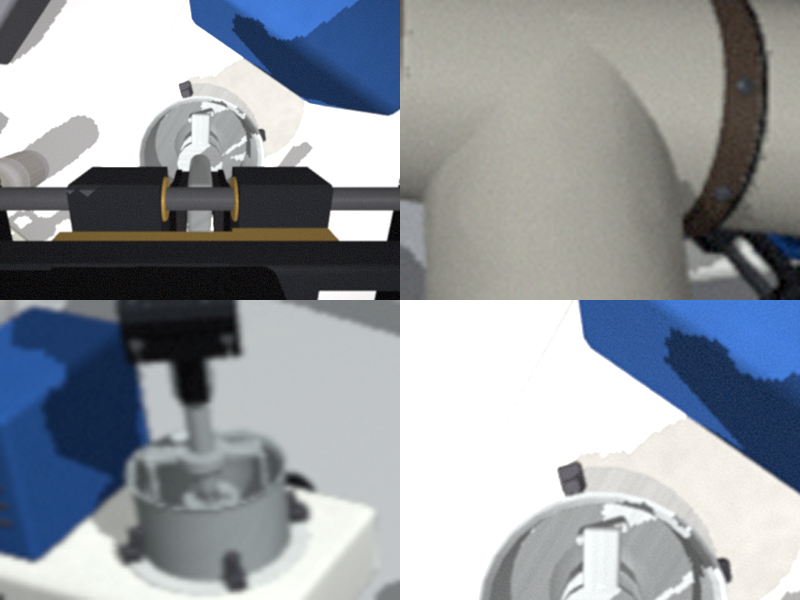

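The blade is inside the bowl, over the hub and clear of the rim. I'll centre it and lower it gently onto the hub.

Call:
step_arm --targets "-0.1 0.06 0 0;0 0 0.3 0;0 0 0.3 0;0 0 0.3 0;0 0 0.2 0;0 0 0 0;0 0 0 0"

```text
time_s: 7.95
tcp_pos: [0.506, -0.1991, 0.1968]
ee_rot: [[0.66, -0.751, -0.001], [-0.751, -0.66, -0.0], [-0.0, 0.0, -1.0]]
wrist_force: [-0.4, -0.3, -3.1]
gripper_width: 0.167
gripper_force: 30.0
```

```bash
python3 e.py
```

```text
tool delta mm to home [ 0.09523422 -0.25000189 20.80111852] yaw -48.703887830143316 [ 0.50596076 -0.19909304  0.19680126] 7.95 [ -4.4  15.4 -13.3   0.  -61.4  45.7] [-0.4 -0.3 -3.1] [0.02 0.05 0.01]
```

No lateral force, so it is well centred. Next I'll make contact in small steps.

Call:
step_arm --targets "0 0 0.1 0;0 0 0.1 0;0 0 0 0;0 0 0 0"

```text
time_s: 8.28
tcp_pos: [0.5064, -0.1992, 0.1957]
ee_rot: [[0.66, -0.751, 0.001], [-0.751, -0.66, -0.001], [0.001, -0.001, -1.0]]
wrist_force: [-0.9, 0.1, -0.7]
gripper_width: 0.165
gripper_force: 30.0
```

Call:
step_arm --targets "0 0 0.1 0;0 0 0 0;0 0 0 0"

```text
time_s: 8.53
tcp_pos: [0.5067, -0.1994, 0.1953]
ee_rot: [[0.66, -0.751, 0.002], [-0.751, -0.66, -0.001], [0.002, -0.001, -1.0]]
wrist_force: [-0.2, -0.1, 4.2]
gripper_width: 0.171
gripper_force: 30.0
```

About 7 N of contact. Now I turn under that light pressure.

Call:
step_arm --targets "0 0 0 2;0 0 0 2;0 0 0 2;0 0 0 1.5;0 0 0 1;0 0 0 0"

```text
time_s: 9.03
tcp_pos: [0.5052, -0.1986, 0.1928]
ee_rot: [[0.541, -0.841, -0.002], [-0.841, -0.541, 0.001], [-0.002, 0.001, -1.0]]
wrist_force: [-0.4, -0.0, -3.3]
gripper_width: 0.167
gripper_force: 30.0
```

```bash
python3 e.py
```

```text
tool delta mm to home [ 0.90506593 -0.70988497 16.78833049] yaw -57.25227884065888 [ 0.50515163 -0.19864433  0.19279123] 9.0333 [ -4.4  15.5 -13.6  -0.1 -61.   37.2] [-0.4 -0.  -3.3] [ 0.06 -0.05  0.  ]
```

Call:
step_arm --targets "0 0 0.1 1;0 0 0.1 1;0 0 0.2 0;0 0 0.2 0;0 0 0 0"

```text
time_s: 9.45
tcp_pos: [0.5056, -0.199, 0.1872]
ee_rot: [[0.512, -0.859, -0.002], [-0.859, -0.512, 0.0], [-0.001, 0.001, -1.0]]
wrist_force: [0.3, -1.2, -4.0]
gripper_width: 0.172
gripper_force: 30.0
```

```bash
python3 e.py
```

```text
tool delta mm to home [ 0.37826139 -0.54846815 11.17242155] yaw -59.20818407130811 [ 0.50555318 -0.19896062  0.18717349] 9.45 [ -4.4  15.8 -14.1  -0.  -60.2  35.2] [ 0.3 -1.2 -4. ] [ 0.06  0.1  -0.02]
```

The keys are in and nothing binds. I'll continue down against the spring.

Call:
step_arm --targets "0 0 0.2 0;0 0 0.2 0;0 0 0.2 0;0 0 0.2 0;0 0 0 0;0 0 0 0"

```text
time_s: 9.95
tcp_pos: [0.5069, -0.1994, 0.1812]
ee_rot: [[0.512, -0.859, 0.003], [-0.859, -0.512, -0.001], [0.002, -0.002, -1.0]]
wrist_force: [-0.2, -0.0, 3.4]
gripper_width: 0.172
gripper_force: 30.0
```

```bash
python3 e.py
```

```text
tool delta mm to home [-0.70445191  0.41135773  5.2272641 ] yaw -59.17915211912607 [ 0.50690102 -0.19938919  0.18122942] 9.95 [ -4.4  16.2 -14.6   0.1 -59.1  35.2] [-0.2 -0.   3.4] [-0.03  0.04  0.04]
```

Call:
step_arm --targets "0 0 0.15 0;0 0 0.15 0;0 0 0.1 0;0 0 0.1 0;0 0 0 0;0 0 0 0"

```text
time_s: 10.45
tcp_pos: [0.507, -0.1995, 0.1765]
ee_rot: [[0.512, -0.859, 0.003], [-0.859, -0.512, -0.001], [0.002, -0.002, -1.0]]
wrist_force: [-0.8, 0.7, 6.5]
gripper_width: 0.169
gripper_force: 30.0
```

Call:
step_arm --targets "0 0 0.1 0;0 0 0 0;0 0 0 0"

```text
time_s: 10.7
tcp_pos: [0.5071, -0.1996, 0.1759]
ee_rot: [[0.513, -0.859, 0.003], [-0.859, -0.513, -0.002], [0.003, -0.002, -1.0]]
wrist_force: [-0.4, 0.0, 8.0]
gripper_width: 0.17
gripper_force: 30.0
```

Call:
step_arm --targets "0 0 0.1 0;0 0 0 0;0 0 0 0;0 0 0 0"

```text
time_s: 11.03
tcp_pos: [0.5072, -0.1997, 0.1759]
ee_rot: [[0.513, -0.858, 0.004], [-0.858, -0.513, -0.002], [0.004, -0.002, -1.0]]
wrist_force: [-1.8, 0.5, 12.0]
gripper_width: 0.171
gripper_force: 30.0
```

Call:
step_arm --targets "0 0 0.1 0;0 0 0 0;0 0 0 0;0 0 0 0;0 0 0 0;0 0 0 0"

```text
time_s: 11.53
tcp_pos: [0.5073, -0.1998, 0.1758]
ee_rot: [[0.513, -0.858, 0.004], [-0.858, -0.513, -0.002], [0.004, -0.003, -1.0]]
wrist_force: [-3.4, 1.1, 14.8]
gripper_width: 0.175
gripper_force: 30.0
```

```bash
python3 e.py; python3 - <<'E'
from h import *
w=cap('wrist');a=cap('scene')
o=np.zeros((300,800,3),np.uint8)
u,v=proj(a,(.506,-.199,.15));u,v=int(u),int(v);o[:,:400]=cv2.resize(a['img'][v-45:v+45,u-60:u+60],(400,300),interpolation=cv2.INTER_CUBIC)
o[:,400:]=cv2.resize(w['img'][0:192,128:384],(400,300),interpolation=cv2.INTER_CUBIC)
cv2.imwrite('pics/p4.png',o)
E
```

```text
tool delta mm to home [-1.22274354  0.56037396 -0.24081282] yaw -59.124600141970284 [ 0.50730948 -0.19976247  0.1757659 ] 11.5333 [ -4.4  16.4 -15.1   0.1 -58.2  35.2] [-3.4  1.1 14.8] [0.43 1.02 0.04]
```

View pics/p4.png

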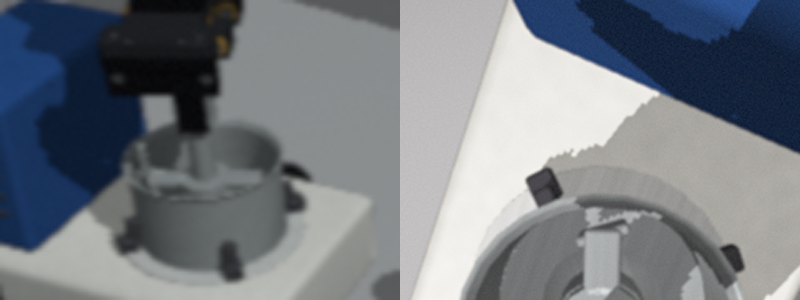

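The blade sits low in the bowl. The TCP has stopped at 0.176 m, the home height, and only the force rises with further push, so the collar is on the hub.

```bash
python3 -c "
from station import r
print(r.finish_job())"
```

```text
the job is handed in; nothing more can be done
None
```

The kneading blade is keyed into the drive hub and pressed fully home, still gripped with about 18 N of push against the spring; I handed the job in at about 11.6 s and the other items were not touched.

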